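# Offer up a hinge leaf to an instrument's jamb

## Robot

A 7-joint arm with a two-finger parallel gripper is mounted at the origin on the work surface. World frame = base frame: x ahead of the robot, y to its left, z up, the work surface at z = 0. Lengths are in m, angles in degrees, forces in N, time in s.
With the tool pointing down it reaches from about 0.425 to 0.95 m from the base axis. Payload 4.7 kg.
Tool frame: the origin (TCP) lies at the very end of the fingers, on their centre line; the grasp point (between the pads) lies 19 mm behind it; z points along the fingers, y is the line along which they close (so a half turn about z gives the same grasp; the last joint's range is limited). The gripper opens to 87 mm and grips with 3 to 60 N. Pads are 19 mm wide; open, the fingers measure 117 mm over their backs; the gripper's body (75 mm by 190 mm) begins 51 mm behind the grasp point.
Start: joints at [-75.166, 26.849, -2.785, 87.806, 1.381, 65.374, -4.715], TCP at [0.192, 0.647, 0.223] pointing down, gripper open.
Joint ranges: [-148.3, 148.3], [-19.14, 114.17], [-79.39, 73.82], [5.75, 140.21], [-59.74, 239.74], [12.07, 113.84], [-152.46, 152.46]. Speed limits (degrees/s): [147.25, 147.25, 180, 180, 180, 180, 180].

## Interface

Orientations are given as a 3x3 rotation matrix whose columns are the frame's x, y, z axes.
In Python, from rig import * gives the robot as it stands. The module is installed in compiled form; this text tells all that it offers.
- The arm moves only by the tool move_arm, never from a script. Its argument "increments" is a list of rows, each a list of 3 entries, a list of its own where there are three numbers: the shift along the tool's x, y, z in parts of the range, where 1.0 means 1000 mm, then the turn about the tool's z in parts of the range, where 1.0 means 90 degrees, then the finger opening in mm, from 0 to 87. A call has 1 to 20 rows; each row is the pose to reach, as a shift and turn from the pose commanded when the call began, along the tool's axes at that moment; what a row does not reach only later rows make up. A row lasts 1/10 s, in which the tool goes at most 50 mm and 8.59 degrees, less where a joint would pass 70% of its speed; a pose out of reach is approached as far as the arm can. A shift or turn number past 1, either way, is cut back to 1. A call with a gripper value outside its range is refused whole. The fingers move at their own pace and stop on an object; "newtons" is the grip in N (left out, the last holds). Time passes only in rows, so rows that repeat a pose let the fingers close. It gives the time, the measured TCP pose, the force, the opening and the grip force at its end, in the units of the state.
- sense(): the state, without advancing time (a new reading comes with each control period).
- snapshot(name): name is "scene" or "top"; returns a dict with "pixels" (480x640x3 uint8, red, green, blue), "mtx" (3x3 intrinsics, pixels), "k1" (the pictures are not rectified: a ray, as slopes to the right and down, at radius r is drawn at 1 + k1 r^2 times it, then the intrinsics apply), "R" (3x3) and "t" (3): a world point X has camera coordinates R X + t. Camera axes: x right, y down, z forward; pixel columns grow to the right and rows downward; lengths in m; the calibration is good to about 2 mm. A picture is of the moment at which its call begins. There is no depth.
- close_job(): hands the job in; it is judged then, once.
The state is a dict: "time": time; "joint_positions": joint angles; "joint_vel": joint speeds; "joint_efforts": joint torques, N m; "position": TCP position; "orientation": TCP orientation; "force": force on the tool from outside, world axes, zero at the start; "torque": the same for the moment, N m; "finger_gap": finger opening in m; "grasp_force": force on a finger pad.
Only numpy, scipy, OpenCV 4.12 (cv2) and the standard library are available. Lean on these libraries where they do the work, as an engineer would, in place of code of your own. Each camera call takes 0.05 s, during which the arm holds its last target. There are 200 camera calls.

## Task

Pull the parts drawer fully out to its stop and leave it open, take out the hinge leaf that has the single middle knuckle, and bring its knuckle down between the two knuckles of the fixed leaf on the white instrument's jamb so that the holes line up for a hinge pin, with the leaf level, rib up, and its plate pointing out from the instrument's front. The job finishes while holding: keep the leaf in the gripper, steady and lined up, without pressing it hard against the instrument. Leave the other leaf in the drawer, and do not disturb the bottle, the screwdriver, or the tray and its pin.

Things in the scene. Friction and masses are not known exactly. Their poses are not given: they have to be found in the camera images.
- cabinet_drawer0 (a joint): drawer of the low white parts cabinet (240 mm deep, 260 mm wide, top 100 mm high, fixed, grey drawer front facing the robot): 0 = shut, grows as it slides out towards the robot; stop at 0.166 m; light friction, about 1 N, stays where left. Inside 195 (pull direction) x 218 mm, floor 22 mm above the bench, side walls up to 78 mm, front up to 90 mm
- cabinet_drawer0_handle (a point): middle of the drawer's round steel bar handle, moving with it: bar 11 mm thick, 120 mm long, along this point's y axis, level, 62 mm above the bench, its middle 35 mm in front of the drawer front (29 mm free behind the bar). x axis into the cabinet (pull along -x), z up
- leaf: loose brass hinge leaf with ONE middle knuckle, flat on the drawer floor, on either side: plate 50 (x) x 64 (y) x 6 mm; origin at its underside's centre, z up. Blue upright rib to grip, 10 mm thick (x), 44 mm long (y), centred, top 56 mm above the underside. Knuckle on the +x edge (roughly into the cabinet): tube 20 mm outside, 12 mm hole, 26 mm long in y. About 0.25 kg
- leaf_bore (a point): centre of the loose leaf's knuckle hole, on its axis, at (39, 0, 10) mm in the leaf's frame; its axes are those of the leaf, y along the hole
- spare_leaf: the other loose brass leaf in the drawer, same plate and rib, but with TWO knuckles at the ends of its +x edge and a gap in the middle: leave it. Origin at the centre of its underside
- module: white instrument module on the bench, 360 (x) x 345 (y) x 140 mm high, fixed; origin at the centre of its underside, front faces -x. Dark jamb block and fixed brass hinge leaf at its top front edge, 50 mm to the +y side of its middle
- jamb_axis (a point): middle of the fixed hinge axis, 155 mm above the bench, 11 mm in front of the module's front face; y along the axis, x into the module, z up. Two fixed knuckles (20 mm outside, 12 mm hole) run from 16 to 46 mm either side: the 32 mm gap is open above and in front. Fixed plate and module top end 15 mm below the axis. Home of the loose leaf: leaf_bore here, axes the same
- bottle: amber bottle with a blue cap, 56 mm diameter, 95 mm high, standing on top of the module behind the hinge; origin at the centre of its underside; do not disturb
- screwdriver: red-handled screwdriver lying on the bench, about 200 mm long; do not disturb
- tray: grey tray 80 x 130 x 20 mm high on the bench; origin at the centre of its underside; do not disturb
- pin: steel hinge pin, 8 mm thick, 94 mm long, lying in the tray; do not disturb

How it is judged:
By the outcome, as a careful person would: the job done as asked, in the order asked, and still so for the second after the job is handed in, while the arm keeps its last pose, push and grip.
It also fails if it takes over 56 s, if anything falls off the work surface, if the arm or the gripper's body presses on something with over 40 N, if the wrist force passes 120 N, or if a joint passes its speed limit or range.

## Working session

There is one attempt and no reset: what is moved stays moved. The work goes in short steps, Python scripts to look and compute and a tool call to move; the robot and the scene stay as the last step left them, time stands still between calls to the robot, and variables do not carry over. Pictures are saved under pics/ and viewed, at most 10 in all, crops included, and the job is handed in when it is done.

Besides the shell and the picture viewer there is one more tool, called after ">>>" in YAML: its name, and indented under it one key for each argument. move_arm: Moves the arm, as the interface text tells. Its arguments: {"type":"object","properties":{"increments":{"type":"array","items":{"type":"array"}},"newtons":{"type":"number"}},"required":["increments"]}

```bash
mkdir -p pics
cat > h.py <<'E'
from rig import *
import numpy as np, cv2
def snap(n,f):
    s=snapshot(n); cv2.imwrite('pics/'+f,s['pixels'][:,:,::-1]); np.savez('pics/'+f+'.npz',**s); return s
def load(f): return dict(np.load('pics/'+f+'.npz'))
def ray(s,uv):
    m=np.asarray(s['mtx']); k=float(s['k1'])
    d=np.array([(uv[0]-m[0,2])/m[0,0],(uv[1]-m[1,2])/m[1,1]]); u=d.copy()
    for _ in range(20): u=d/(1+k*(u@u))
    R=np.asarray(s['R']); c=-R.T@np.asarray(s['t']); return c,R.T@np.array([u[0],u[1],1])
def onz(s,uv,z):
    c,d=ray(s,uv); return c+d*(z-c[2])/d[2]
def proj(s,X):
    p=np.asarray(s['R'])@np.asarray(X)+np.asarray(s['t']); u=p[:2]/p[2]; u=u*(1+float(s['k1'])*(u@u)); m=np.asarray(s['mtx']); return u*[m[0,0],m[1,1]]+m[:2,2]
def tri(s1,u1,s2,u2):
    A=np.zeros((3,3));b=np.zeros(3)
    for s,u in((s1,u1),(s2,u2)):
        c,d=ray(s,u); d/=np.linalg.norm(d); P=np.eye(3)-np.outer(d,d); A+=P;b+=P@c
    return np.linalg.solve(A,b)
E
python3 - <<'E'
from h import *
for n in('scene','top'):
    s=snap(n,n+'0.png'); R=np.array(s['R']);print(n,-R.T@s['t'],R.round(2).tolist(),s['mtx'],s['k1'])
st=sense();print(np.round(st['orientation'],3),st['position'],st['time'],st['finger_gap'])
E
```

```text
scene [ 1.06160315 -0.12953481  0.83410327] [[0.21, 0.98, -0.01], [0.79, -0.18, -0.58], [-0.57, 0.11, -0.81]] [[443.42267405   0.         322.28516606]
 [  0.         443.42267405 236.41589704]
 [  0.           0.           1.        ]] 0.013275952702198125
top [ 0.47601514 -0.00806626  1.04491673] [[-0.02, -1.0, 0.02], [-1.0, 0.02, -0.1], [0.1, -0.03, -0.99]] [[489.16769378   0.         318.07920226]
 [  0.         489.16769378 238.70302965]
 [  0.           0.           1.        ]] -0.010600902468140721
[[-0.959  0.284 -0.   ]
 [ 0.284  0.959 -0.002]
 [-0.    -0.002 -1.   ]] [0.19142711 0.64673824 0.22161431] 0.1 0.08698942994898855
```

View pics/scene0.png

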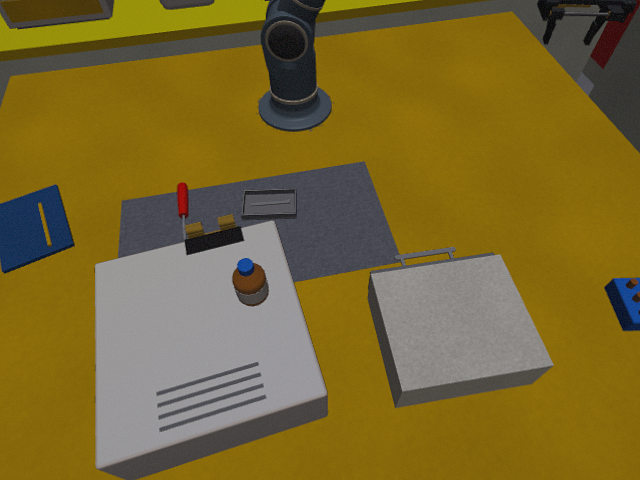

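View pics/top0.png

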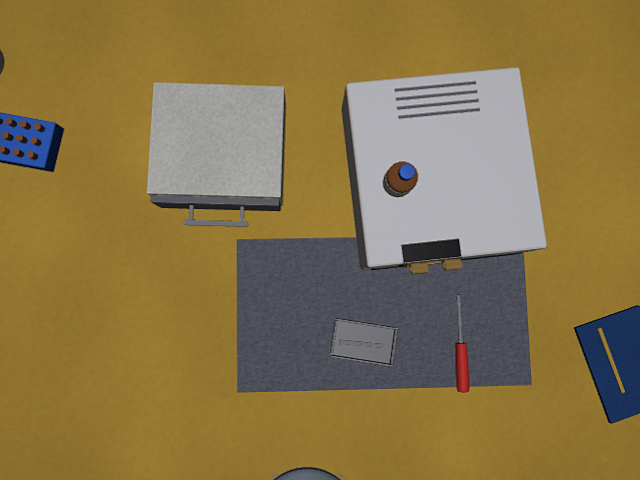

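The scene view shows the module with its jamb near (215,235), and the cabinet with its handle at (400–455,255). In the top view, the handle bar runs about (184,222)–(248,224), the knuckles are at (419,267) and (453,264), the tray is at (364,341), and the screwdriver lies along x≈460, rows 295–390.

Run:
```python
from h import *
T=load('top0.png');S=load('scene0.png')
def hsv(s): return cv2.cvtColor(s['pixels'],cv2.COLOR_RGB2HSV)
def quad(m):
    c=max(cv2.findContours(m.astype(np.uint8),0,2)[0],key=cv2.contourArea)
    h=cv2.convexHull(c)
    return cv2.approxPolyDP(h,0.02*cv2.arcLength(h,True),True)[:,0], cv2.contourArea(c)
H=hsv(T); 
m=(H[...,1]<40)&(H[...,2]>120); 
mm=m.copy(); mm[:,300:]=0; q,a=quad(mm); print('cab',a,[(p.tolist(),onz(T,p,.1).round(4).tolist()) for p in q])
mm=m.copy(); mm[:,:320]=0; q,a=quad(mm); print('mod',a,[(p.tolist(),onz(T,p,.14).round(4).tolist()) for p in q])
# handle bar
mh=((H[...,1]<90)); mh[:216]=0; mh[232:]=0; mh[:,:170]=0; mh[:,262:]=0; mh[:,:]&=True
ys,xs=np.nonzero(mh); print('handle px',xs.min(),xs.max(),ys.min(),ys.max(),len(xs))
r=cv2.minAreaRect(np.c_[xs,ys].astype(np.float32)); print(r); print(onz(T,r[0],.062))
b=cv2.boxPoints(r); print([onz(T,p,.062).round(4).tolist() for p in b])
cr=np.hstack([cv2.resize(T['pixels'][225:285,390:470],None,fx=5,fy=5,interpolation=2)[:,:,::-1],cv2.resize(S['pixels'][200:260,170:250],None,fx=5,fy=5,interpolation=2)[:,:,::-1]])
cv2.imwrite('pics/c1.png',cr)
```

```text
cab 14373.0 [([154, 83], [0.886, 0.2894, 0.1]), ([283, 87], [0.8752, 0.0327, 0.1]), ([280, 195], [0.656, 0.0409, 0.1]), ([147, 193], [0.6636, 0.2994, 0.1])]
mod 31070.0 [([518, 68], [0.8935, -0.4273, 0.14]), ([546, 246], [0.5444, -0.4597, 0.14]), ([369, 266], [0.5127, -0.1245, 0.14]), ([346, 85], [0.8613, -0.0901, 0.14])]
handle px 183 248 216 226 373
((215.5, 221.0), (65.0, 10.0), -0.0)
[0.61189649 0.17341692 0.062     ]
[[0.6027, 0.2386, 0.062], [0.6231, 0.2388, 0.062], [0.6211, 0.108, 0.062], [0.6007, 0.1081, 0.062]]
```

View pics/c1.png

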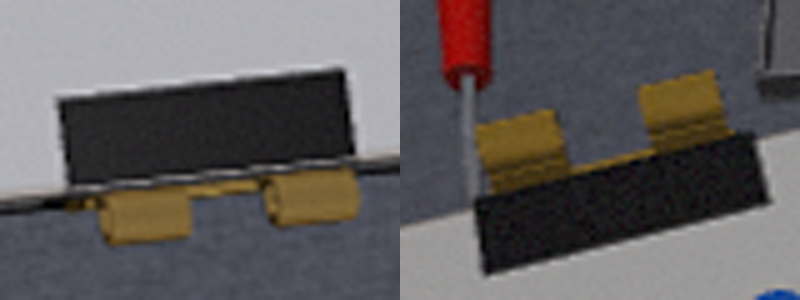

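The crop shows the top-view fixed knuckles at (410–428, 263–273) and (443–461, 259–270), so the gap's centre is near (435.8, 266). In the scene view the two knuckles are at (265–283, 223–237) and (298–315, 215–230). Next I measure the handle and the brass.

Run:
```python
from h import *
T=load('top0.png');S=load('scene0.png')
for s,box in((T,(170,262,212,232)),(S,(385,465,240,272))):
    H=cv2.cvtColor(s['pixels'],cv2.COLOR_RGB2HSV); x0,x1,y0,y1=box
    for r in range(y0,y1,1 if s is T else 2): print(r,''.join('%4d'%v for v in H[r,x0:x1:4,1]))
# jamb from top
print('jamb top',onz(T,(435.8,266),.155))
H=cv2.cvtColor(T['pixels'],cv2.COLOR_RGB2HSV)
m=((H[...,1]>120)&(H[...,2]>60)).astype(np.uint8); m[:250]=0;m[280:]=0;m[:,:395]=0;m[:,470:]=0
for c in cv2.findContours(m,0,2)[0]:
    if cv2.contourArea(c)>10: print(cv2.boundingRect(c),cv2.minAreaRect(c))
for n,X in(('mod-derived',(.5081,-.2436,.155)),('top',onz(T,(435.8,266),.155))): print(n,proj(T,X),proj(S,X))
```

```text
212  174 169 172 175 173  40 181 167 171 170 174 169 174 171 173 172 173 181  32 172 170 171 173
213  173 172 175 172 171  39 176 168 171 170 171 174 167 170 175 169 171 181  31 173 171 173 172
214  174 172 172 172 175  37 176 172 171 169 171 176 169 173 169 172 172 183  31 169 176 174 172
215  172 171 172 171 174  41 178 176 173 169 171 172 172 173 172 172 171 183  30 169 172 174 174
216  171 172 172 168 171  37 173 172 170 170 168 171 171 171 173 174 169 180  27 171 174 175 171
217  171 173 171 171 174  37 175 170 172 171 173 171 174 172 169 168 172 185  32 171 168 172 171
218  174 172 173 171 180  35 179 174 175 176 173 173 173 172 173 171 173 183  32 171 174 173 172
219  171 170 171 176 187  31 209 190 193 183 182 184 177 175 177 175 173 193  30 173 168 169 171
220  171 171 168 177  30  24  13   6  10  86  93 119 155 173 187 205 190 201  30 183 175 173 172
221  171 174 172 181  31  21  27  34  33  24  22  27  22  28  15  18   9  15  21 106 172 172 171
222  175 170 171 186  26  20  23  22  22  23  26  28  28  28  30  29  30  32  20  35 173 173 171
223  173 170 175 179  29  25  30 
[... 1778 characters left out ...]
   39  36  40 117  21 237 236 239 242 248 143  54  36  17  23   2  11  11  11  11
264   24 198 243 239 188   6 249 124  41  33  25  22   2  10   9   9  11   7  13  14
266  240 240 244 238  45  29  29  22  19   7   9  11  12  11   5  13   9  13  13   9
268  186  50  42  21  17   5   8  12   7  10   9  10   9  12  10  11  11   9  11   7
270   23  23   2   9  12  12   8   9  10  10  11   9  11  10  11  11  13  11  11   7
jamb top [ 0.50994143 -0.24515888  0.155     ]
(410, 258, 51, 16) ((435.12994384765625, 265.7021484375), (10.398868560791016, 50.89265823364258), 83.82982635498047)
mod-derived [434.99629503 267.02178449] [209.91741037 225.21778501]
top [435.8 266. ] [209.16274829 226.10249664]
```

The manual's scale: shifts go in shares of 1000 mm and turns go in shares of 90 degrees. Converting my numbers, -534 mm is -0.534, -525 mm is -0.525, 75.6 degrees is 0.84.

>>> move_arm:
  increments:
    - [[-0.015,-0.009,0],0.0333,28]
    - [[-0.045,-0.028,0],0.0778,28]
    - [[-0.08,-0.05,0],0.1333,28]
    - [[-0.118,-0.075,0],0.2,28]
    - [[-0.158,-0.1,0],0.2667,28]
    - [[-0.198,-0.125,0],0.3333,28]
    - [[-0.238,-0.15,0],0.4,28]
    - [[-0.278,-0.176,0],0.4667,28]
    - [[-0.318,-0.201,0],0.5333,28]
    - [[-0.358,-0.226,0],0.6,28]
    - [[-0.398,-0.252,0],0.6667,28]
    - [[-0.438,-0.277,0],0.7333,28]
    - [[-0.475,-0.3,0],0.7778,28]
    - [[-0.505,-0.32,0],0.8111,28]
    - [[-0.525,-0.333,0],0.8333,28]
    - [[-0.534,-0.338,0],0.84,28]
    - [[-0.534,-0.338,0],0.84,28]
    - [[-0.534,-0.338,0],0.84,28]

```text
time: 1.9
position: [0.6067, 0.1727, 0.2223]
orientation: [[0.035, 0.999, -0.001], [0.999, -0.035, 0.001], [0.001, -0.001, -1.0]]
force: [-0.5, 0.1, -0.6]
finger_gap: 0.0277
grasp_force: 0.0
```

Run:
```python
from h import *
st=sense();print(np.round(st['orientation'],4),st['position'],st['time'],st['force'],st['finger_gap'],np.round(st['joint_positions'],1))
```

```text
[[ 3.520e-02  9.994e-01 -1.300e-03]
 [ 9.994e-01 -3.520e-02  1.000e-03]
 [ 9.000e-04 -1.300e-03 -1.000e+00]] [0.60666072 0.17272075 0.22227486] 1.9 [-0.53638678  0.09971758 -0.58307275] 0.027745855928339745 [-36.8  23.6  23.4  95.4 -10.4  63.2 -12.4]
```

In the tool's units: 177 mm is 0.177, 176 mm is 0.176.

>>> move_arm:
  increments:
    - [[0,0.001,0.015],0,28]
    - [[0,0.001,0.04],0,28]
    - [[0,0.001,0.07],0,28]
    - [[0,0.001,0.1],0,28]
    - [[0,0.001,0.125],0,28]
    - [[0,0.001,0.145],0,28]
    - [[0,0.001,0.16],0,28]
    - [[0,0.001,0.17],0,28]
    - [[0,0.001,0.176],0,28]
    - [[0,0.001,0.177],0,28]
    - [[0,0.001,0.177],0,28]
    - [[0,0.001,0.177],0,5]
    - [[0,0.001,0.177],0,5]
    - [[0,0.001,0.177],0,5]
    - [[0,0.001,0.177],0,5]
    - [[0,0.001,0.177],0,5]
  newtons: 25

```text
time: 3.5
position: [0.607, 0.1717, 0.0458]
orientation: [[0.036, 0.999, -0.004], [0.999, -0.036, 0.0], [0.0, -0.004, -1.0]]
force: [-5.5, -0.1, 4.9]
finger_gap: 0.01
grasp_force: 25.0
```

In the tool's units: -166 mm is -0.166, -165 mm is -0.165.

>>> move_arm:
  increments:
    - [[0,-0.004,0],0,5]
    - [[0,-0.012,0],0,5]
    - [[0,-0.023,0],0,5]
    - [[0,-0.035,0],0,5]
    - [[0,-0.047,0],0,5]
    - [[0,-0.059,0],0,5]
    - [[0,-0.071,0],0,5]
    - [[0,-0.083,0],0,5]
    - [[0,-0.095,0],0,5]
    - [[0,-0.107,0],0,5]
    - [[0,-0.118,0],0,5]
    - [[0,-0.129,0],0,5]
    - [[0,-0.139,0],0,5]
    - [[0,-0.148,0],0,5]
    - [[0,-0.155,0],0,5]
    - [[0,-0.16,0],0,5]
    - [[0,-0.163,0],0,5]
    - [[0,-0.165,0],0,5]
    - [[0,-0.166,0],0,5]
    - [[0,-0.166,0],0,5]

```text
time: 5.5
position: [0.4423, 0.1788, 0.0457]
orientation: [[0.036, 0.999, 0.0], [0.999, -0.036, 0.001], [0.001, 0.0, -1.0]]
force: [0.4, 6.0, 3.3]
finger_gap: 0.0102
grasp_force: 25.0
```

In the tool's units: -4 mm is -0.004, -3 mm is -0.003.

>>> move_arm:
  increments:
    - [[0,-0.001,0],0,5]
    - [[0,-0.002,0],0,5]
    - [[0,-0.003,0],0,5]
    - [[0,-0.004,0],0,5]
    - [[0,-0.004,0],0,5]

```text
time: 6.0
position: [0.4416, 0.1789, 0.0458]
orientation: [[0.036, 0.999, 0.007], [0.999, -0.036, 0.002], [0.002, 0.007, -1.0]]
force: [8.0, 5.5, -6.8]
finger_gap: 0.0102
grasp_force: 25.0
```

In the tool's units: 195 mm is 0.195, 180 mm is 0.18.

>>> move_arm:
  increments:
    - [[0,0.003,0],0,5]
    - [[0,0.003,0],0,28]
    - [[0,0.003,0],0,28]
    - [[0,0.003,0],0,28]
    - [[0,0.003,-0.015],0,28]
    - [[0,0.003,-0.04],0,28]
    - [[0,0.003,-0.07],0,40]
    - [[0.01,0,-0.105],0,40]
    - [[0.035,-0.008,-0.135],0,40]
    - [[0.07,-0.025,-0.155],0,40]
    - [[0.11,-0.045,-0.165],0,40]
    - [[0.15,-0.065,-0.17],0,40]
    - [[0.18,-0.08,-0.17],0,40]
    - [[0.195,-0.085,-0.17],0,40]
    - [[0.195,-0.085,-0.17],0,40]

```text
time: 7.5
position: [0.3599, 0.3766, 0.2148]
orientation: [[0.033, 0.999, -0.001], [0.999, -0.033, -0.001], [-0.001, -0.001, -1.0]]
force: [-0.5, -0.1, 0.5]
finger_gap: 0.0402
grasp_force: 0.0
```

Run:
```python
from h import *
T=snap('top','top1.png');S=snap('scene','scene1.png')
a=T['pixels'][130:350,100:300];b=S['pixels'][150:310,330:490]
f=lambda i,k:cv2.resize(i,None,fx=k,fy=k,interpolation=2)[:,:,::-1]
a=f(a,2);b=f(b,2.5); c=np.zeros((440,800,3),np.uint8); c[:440,:400]=a; c[:400,400:]=b; cv2.imwrite('pics/c2.png',c)
```

```text
(no output)
```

View pics/c2.png

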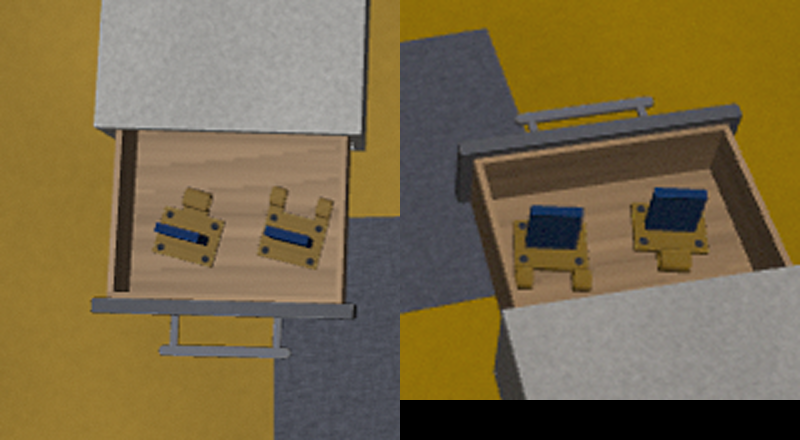

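The crop shows the drawer open. The one-knuckle leaf is on the left in the top view (knuckle at about (198.5,229), rib about (178,244)–(203,251)). The spare with two knuckles is on the right.

Run:
```python
from h import *
T=load('top1.png');S=load('scene1.png')
def blue(s,box,vmin):
    x0,x1,y0,y1=box;H=cv2.cvtColor(s['pixels'],cv2.COLOR_RGB2HSV)
    m=((H[...,0]>95)&(H[...,0]<130)&(H[...,1]>120)&(H[...,2]>vmin)).astype(np.uint8)
    k=np.zeros_like(m);k[y0:y1,x0:x1]=m[y0:y1,x0:x1]; return k,H
k,H=blue(T,(170,215,230,262),40)
for r in range(238,256): print(r,' '.join('%3d'%(H[r,c,2] if k[r,c] else 0) for c in range(174,208)))
for v in (80,100,120):
    k,_=blue(T,(170,215,230,262),v); ys,xs=np.nonzero(k)
    if len(xs)<5: continue
    r=cv2.minAreaRect(np.c_[xs,ys].astype(np.float32)); b=np.array([onz(T,p,.078) for p in cv2.boxPoints(r)])
    print(v,r,onz(T,r[0],.078),[np.linalg.norm(b[i]-b[i-1]).round(4) for i in(1,2)],b[:,:2].round(4).tolist())
# brass plate
m=((H[...,1]>130)&(H[...,0]>15)&(H[...,0]<30)).astype(np.uint8); m[:220]=0;m[266:]=0;m[:,:172]=0;m[:,216:]=0
cs=[c for c in cv2.findContours(m,0,2)[0] if cv2.contourArea(c)>30]
for c in cs: h=cv2.convexHull(c);print(cv2.contourArea(c),cv2.approxPolyDP(c,2,True)[:,0].tolist())
# handle
mh=(H[...,1]<60).astype(np.uint8); mh[:302]=0;mh[312:]=0;mh[:,:178]=0;mh[:,248:]=0
c=max(cv2.findContours(mh,0,2)[0],key=cv2.contourArea); r=cv2.minAreaRect(c);print('handle',r,onz(T,r[0],.062))
```

```text
238   0   0   0   0   0   0   0   0   0   0   0   0   0   0   0   0   0   0   0   0   0   0   0   0   0   0   0   0   0   0   0   0   0   0
239   0   0   0   0   0   0   0   0   0   0   0   0   0   0   0   0   0   0   0   0   0   0   0   0   0   0   0   0   0   0   0   0   0   0
240   0   0   0   0   0   0   0   0   0   0   0   0   0   0   0   0   0   0   0   0   0   0   0   0   0   0   0   0   0   0   0   0   0   0
241   0   0   0   0   0   0   0   0   0   0   0   0   0   0   0   0   0   0   0   0   0   0   0   0   0   0   0   0   0   0   0   0   0   0
242   0   0   0   0  89  93  90  84  96   0   0   0   0   0   0   0   0   0   0   0   0   0   0   0   0   0   0   0   0   0   0   0   0   0
243   0   0   0   0  89  89  89  89  91  93  92   0   0   0   0   0   0   0   0   0   0   0   0   0   0   0   0   0   0   0   0   0   0   0
244   0   0   0   0  88  88  90  87  88  88  89  94  92  90  88   0   0   0   0   0   0   0   0   0   0   0   0   0   0   0   0   0   0   0
245   0   0   0   0 109  88  90  88  92  90  93  92  92  88  94  91  90  90  88   0   0   0   0   0   0   0   0   0   0 
[... 1238 characters left out ...]
0   0   0   0   0   0   0   0   0   0   0
255   0   0   0   0   0   0   0   0   0   0   0   0   0   0   0   0   0   0   0   0   0   0   0   0   0   0   0   0   0   0   0   0   0   0
80 ((187.92532348632812, 245.7801055908203), (21.128337860107422, 4.251433849334717), 14.931416511535645) [0.56119529 0.22455172 0.078     ] [np.float64(0.0084), np.float64(0.0418)] [[0.5629, 0.2457], [0.571, 0.2436], [0.5595, 0.2034], [0.5514, 0.2055]]
599.0 [[194, 224], [192, 234], [182, 234], [181, 241], [205, 248], [204, 252], [179, 247], [177, 251], [183, 253], [180, 256], [176, 254], [205, 262], [211, 241], [203, 238], [205, 228]]
handle ((213.5, 306.5), (9.0, 67.0), 90.0) [0.44087979 0.17701577 0.062     ]
```

In the tool's units: 206 mm is 0.206, 195 mm is 0.195, 14.1 degrees is 0.1567.

>>> move_arm:
  increments:
    - [[-0.008,0.012,0],0.0222,40]
    - [[-0.028,0.04,0],0.0444,40]
    - [[-0.052,0.075,0],0.0667,40]
    - [[-0.076,0.11,0],0.0889,40]
    - [[-0.1,0.142,0],0.1111,40]
    - [[-0.122,0.172,0],0.1333,40]
    - [[-0.137,0.195,0],0.15,40]
    - [[-0.145,0.206,0],0.1567,40]
    - [[-0.145,0.206,0],0.1567,40]
    - [[-0.145,0.206,0.02],0.1567,40]
    - [[-0.145,0.206,0.045],0.1567,40]
    - [[-0.145,0.206,0.06],0.1567,40]
    - [[-0.145,0.206,0.065],0.1567,40]

```text
time: 8.9
position: [0.5595, 0.2238, 0.1488]
orientation: [[0.277, 0.961, -0.004], [0.961, -0.277, -0.001], [-0.002, -0.003, -1.0]]
force: [-1.3, -0.4, 0.7]
finger_gap: 0.0401
grasp_force: 0.0
```

Run:
```python
from h import *
st=sense();print(np.round(st['orientation'],4),st['position'],st['time'])
S=load('scene1.png')
H=cv2.cvtColor(S['pixels'],cv2.COLOR_RGB2HSV)
m=((H[...,0]>95)&(H[...,0]<130)&(H[...,1]>120)&(H[...,2]>40)).astype(np.uint8); m[:220]=0;m[245:]=0;m[:,:425]=0;m[:,460:]=0
ys,xs=np.nonzero(m);print(xs.min(),xs.max(),ys.min(),ys.max())
c=np.array([.5612,.2246,.0]);y=np.array([.275,.961,0]);x=np.array([.961,-.275,0]);z=np.array([0,0,1])
for a in(-.005,.005):
  for b in(-.022,.022): print(a,b,proj(S,c+a*x+b*y+.078*z).round(1))
c=max(cv2.findContours(m,0,2)[0],key=cv2.contourArea);print(cv2.approxPolyDP(c,1.5,True)[:,0].tolist())
T=load('top1.png');print(proj(T,np.array([.5987,.2139,.042])))
```

```text
[[ 0.2774  0.9608 -0.0036]
 [ 0.9608 -0.2774 -0.001 ]
 [-0.0019 -0.0032 -1.    ]] [0.55952164 0.22379141 0.14876732] 8.9
429 452 225 241
-0.005 -0.022 [431.2 225.7]
-0.005 0.022 [452.2 226.6]
0.005 -0.022 [431.6 229.4]
0.005 0.022 [452.7 230.4]
[[432, 225], [429, 240], [447, 241], [452, 227]]
[197.50290648 228.9742155 ]
```

In the tool's units: 103 mm is 0.103, 99 mm is 0.099.

>>> move_arm:
  increments:
    - [[0.001,0.001,0.012],0,40]
    - [[0.001,0.001,0.032],0,40]
    - [[0.001,0.001,0.055],0,40]
    - [[0.001,0.001,0.075],0,40]
    - [[0.001,0.001,0.09],0,40]
    - [[0.001,0.001,0.099],0,40]
    - [[0.001,0.001,0.103],0,40]
    - [[0.001,0.001,0.103],0,40]
    - [[0.001,0.001,0.103],0,20]
    - [[0.001,0.001,0.103],0,5]
    - [[0.001,0.001,0.103],0,5]
    - [[0.001,0.001,0.103],0,5]
    - [[0.001,0.001,0.103],0,5]
    - [[0.001,0.001,0.103],0,5]
  newtons: 35

```text
time: 10.3
position: [0.5626, 0.2243, 0.0477]
orientation: [[0.279, 0.96, -0.0], [0.96, -0.279, 0.001], [0.0, -0.0, -1.0]]
force: [-0.9, -0.3, 2.2]
finger_gap: 0.0097
grasp_force: 35.0
```

In the tool's units: -172 mm is -0.172, -170 mm is -0.17.

>>> move_arm:
  increments:
    - [[0,0,-0.005],0,5]
    - [[0,0,-0.016],0,5]
    - [[0,0,-0.034],0,5]
    - [[0,0,-0.056],0,5]
    - [[0,0,-0.08],0,5]
    - [[0,0,-0.106],0,5]
    - [[0,0,-0.13],0,5]
    - [[0,0,-0.15],0,5]
    - [[0,0,-0.163],0,5]
    - [[0,0,-0.17],0,5]
    - [[0,0,-0.172],0,5]

```text
time: 11.4
position: [0.5628, 0.2239, 0.22]
orientation: [[0.279, 0.96, 0.0], [0.96, -0.279, 0.0], [0.001, 0.0, -1.0]]
force: [-0.1, -0.2, -1.9]
finger_gap: 0.0095
grasp_force: 35.0
```

In the tool's units: -479 mm is -0.479, -475 mm is -0.475, -21.7 degrees is -0.2411.

>>> move_arm:
  increments:
    - [[-0.006,0.001,0],0,5]
    - [[-0.02,0.002,0],-0.0111,5]
    - [[-0.042,0.004,0],-0.0222,5]
    - [[-0.07,0.006,0],-0.0333,5]
    - [[-0.1,0.009,0],-0.05,5]
    - [[-0.132,0.012,0],-0.0667,5]
    - [[-0.164,0.015,0],-0.0833,5]
    - [[-0.196,0.018,0],-0.1,5]
    - [[-0.228,0.02,0],-0.1167,5]
    - [[-0.26,0.023,0],-0.1333,5]
    - [[-0.292,0.026,0],-0.15,5]
    - [[-0.324,0.029,0],-0.1667,5]
    - [[-0.356,0.032,0],-0.1833,5]
    - [[-0.388,0.035,0],-0.2,5]
    - [[-0.417,0.037,0],-0.2167,5]
    - [[-0.443,0.039,0],-0.2278,5]
    - [[-0.463,0.041,0],-0.2356,5]
    - [[-0.475,0.042,0],-0.2411,5]
    - [[-0.479,0.043,0],-0.2411,5]
    - [[-0.479,0.043,0],-0.2411,5]

```text
time: 13.4
position: [0.4698, -0.2483, 0.2188]
orientation: [[-0.095, 0.996, -0.002], [0.996, 0.095, 0.0], [0.001, -0.001, -1.0]]
force: [-0.8, 0.4, -3.0]
finger_gap: 0.0099
grasp_force: 35.0
```

Run:
```python
from h import *
S=snap('scene','scene2.png');T=snap('top','top2.png')
st=sense();print(np.round(st['orientation'],4),st['position'],st['time'],st['force'],st['finger_gap'])
f=lambda i:cv2.resize(i,None,fx=4,fy=4,interpolation=2)[:,:,::-1]
cv2.imwrite('pics/c3.png',np.hstack([f(S['pixels'][150:270,160:260]),f(T['pixels'][190:310,380:480])]))
```

```text
[[-9.690e-02  9.953e-01 -1.000e-03]
 [ 9.953e-01  9.690e-02  9.000e-04]
 [ 1.000e-03 -9.000e-04 -1.000e+00]] [ 0.47045127 -0.24705366  0.21895852] 13.5 [ 0.94452358  0.91695928 -1.7581506 ] 0.009571799452263247
```

View pics/c3.png

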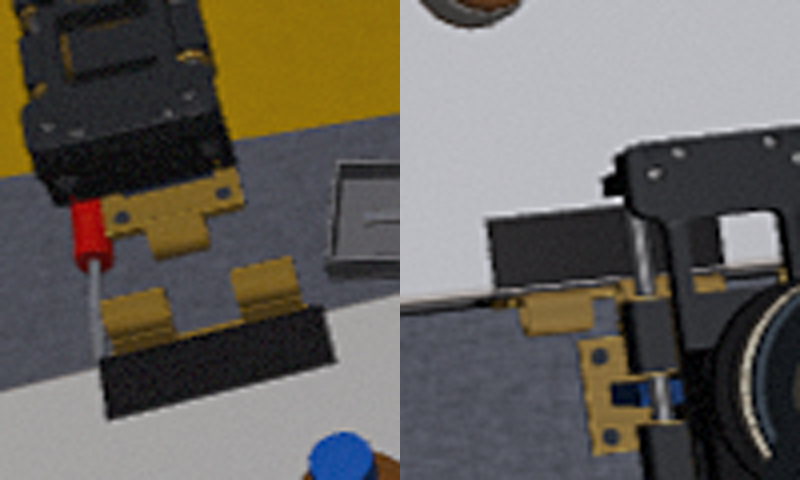

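The crop's scene half shows the leaf level in the gripper, its single knuckle at about (197–213, 204–214), in front of the gap between the fixed knuckles at (185–203, 222–238) and (218–236, 214–228). The top view is mostly hidden by the gripper.

```bash
cat > m.py <<'E'
from h import *
def sil(s,C,yv,r,sg):  # silhouette point of tube (axis yv) at C, sg=+1 far(up in image) / -1 near
    c=-np.asarray(s['R']).T@np.asarray(s['t']); d=C-c; n=np.cross(d,yv); n/=np.linalg.norm(n)
    a=proj(s,C+r*n);b=proj(s,C-r*n); return a if (a[1]<b[1])==(sg>0) else b
def model(s,C,yaw,ends):
    yv=np.array([-np.sin(yaw),np.cos(yaw),0])
    return {e:(sil(s,C+e*yv,yv,.01,1).round(1).tolist(),sil(s,C+e*yv,yv,.01,-1).round(1).tolist()) for e in ends}
def brass(s,box,k=4):
    x0,x1,y0,y1=box; I=cv2.resize(s['pixels'][y0:y1,x0:x1],None,fx=k,fy=k,interpolation=cv2.INTER_CUBIC); H=cv2.cvtColor(I,cv2.COLOR_RGB2HSV)
    m=((H[...,0]>14)&(H[...,0]<30)&(H[...,1]>120)&(H[...,2]>50)).astype(np.uint8); out=[]
    for c in cv2.findContours(m,0,2)[0]:
        if cv2.contourArea(c)>300: out.append(((cv2.approxPolyDP(c,3,True)[:,0]+.5)/k-.5+[x0,y0]).round(1).tolist())
    return out
E
python3 - <<'E'
from m import *
S=load('scene2.png'); yaw=np.radians(5.5); st=sense()
J=np.array([.509,-.2445,.155])
print('fixed model',model(S,J,yaw,(-.046,-.016,.016,.046)))
print('fixed seen',brass(S,(180,245,210,245)))
p=np.array(st['position']);x=np.array([np.cos(yaw),np.sin(yaw),0])
B=p+.039*x+[0,0,-.0257+.010]; print(B)
print('leaf model',model(S,B,yaw,(-.013,.013)))
print('leaf seen',brass(S,(184,224,190,217)))
T=load('top0.png');print('top fixed model',model(T,J,yaw,(-.046,-.016,.016,.046)));print(brass(T,(400,470,255,280)))
E
```

```text
fixed model {-0.046: ([184.1, 226.6], [186.9, 236.7]), -0.016: ([199.8, 222.7], [202.6, 232.8]), 0.016: ([216.4, 218.6], [219.1, 228.6]), 0.046: ([231.7, 214.8], [234.4, 224.8])}
fixed seen [[[232.1, 213.9], [218.1, 216.9], [217.6, 220.1], [220.6, 228.1], [219.1, 229.6], [204.9, 233.4], [202.1, 230.9], [199.9, 221.6], [184.9, 224.9], [185.4, 229.9], [188.4, 235.9], [188.1, 238.1], [236.1, 226.6], [234.1, 224.4]], [[197.1, 209.6], [198.4, 213.9], [210.9, 211.6], [211.6, 209.6]]]
[ 0.50927173 -0.24331567  0.20325852]
leaf model {-0.013: ([195.8, 206.2], [198.7, 216.8]), 0.013: ([209.9, 202.8], [212.8, 213.4])}
leaf seen [[[218.1, 191.6], [213.9, 191.6], [212.9, 194.1], [191.4, 199.1], [188.4, 197.9], [185.1, 198.9], [186.1, 208.1], [188.9, 209.1], [195.4, 207.6], [199.4, 214.1], [210.9, 211.6], [211.1, 203.4], [219.1, 201.9], [220.4, 200.4]]]
top fixed model {-0.046: ([459.4, 258.3], [460.9, 269.1]), -0.016: ([443.3, 260.1], [444.8, 271.0]), 0.016: ([426.1, 262.1], [427.6, 273.0]), 0.046: ([410.0, 263.9], [411.4, 274.8])}
[[[460.6, 259.1], [457.4, 258.1], [412.4, 262.9], [406.6, 264.4], [406.4, 266.1], [409.9, 266.9], [410.1, 270.6], [411.9, 273.4], [424.6, 272.1], [427.4, 270.9], [427.4, 264.4], [441.6, 262.4], [443.1, 260.4], [442.1, 262.4], [444.9, 269.4], [458.9, 268.4], [460.6, 267.1]]]
```

Run:
```python
from m import *
S=load('scene2.png');T=load('top2.png'); yaw=np.radians(5.5)
x=np.array([np.cos(yaw),np.sin(yaw),0]);y=np.array([-np.sin(yaw),np.cos(yaw),0]);z=np.array([0,0,1])
P=np.array(sense()['position']);print(P); U=np.array([.4703,-.2477,.2188-.0257])
for s,n in((S,'scene'),(T,'top')):
  for a,b,c in((.025,-.032,.006),(.025,.032,.006),(.025,-.032,0),(.025,.032,0),(-.025,.032,.006),(.029,-.013,.01),(.029,.013,.01)): print(n,a,b,c,proj(s,U+a*x+b*y+c*z).round(1))
print(brass(T,(423,446,270,310)))
```

```text
[ 0.47045127 -0.24705366  0.21895852]
scene 0.025 -0.032 0.006 [186.1 209.9]
scene 0.025 0.032 0.006 [220.4 201.6]
scene 0.025 -0.032 0 [186.9 211.9]
scene 0.025 0.032 0 [221.  203.6]
scene -0.025 0.032 0.006 [215.9 182.8]
scene 0.029 -0.013 0.01 [196.1 207.6]
scene 0.029 0.013 0.01 [210.1 204.2]
top 0.025 -0.032 0.006 [461.  271.3]
top 0.025 0.032 0.006 [424.8 275.5]
top 0.025 -0.032 0 [459.9 271.4]
top 0.025 0.032 0 [423.9 275.6]
top -0.025 0.032 0.006 [428.7 304.4]
top 0.029 -0.013 0.01 [450.6 270.2]
top 0.029 0.013 0.01 [435.8 271.9]
[[[435.1, 273.4], [424.1, 275.4], [428.1, 302.9], [439.4, 301.6], [438.9, 296.1], [444.1, 295.1], [442.4, 294.4], [442.1, 291.9], [432.1, 290.6], [431.4, 286.6], [432.6, 284.9], [438.9, 284.9], [441.4, 283.6], [436.9, 282.9]]]
```

In the tool's units: 38 mm is 0.038, 37 mm is 0.037.

>>> move_arm:
  increments:
    - [[0,-0.004,0.004],0,5]
    - [[0,-0.004,0.01],0,5]
    - [[0,-0.004,0.017],0,5]
    - [[0,-0.004,0.023],0,5]
    - [[0,-0.004,0.028],0,5]
    - [[0,-0.004,0.032],0,5]
    - [[0,-0.004,0.035],0,5]
    - [[0,-0.004,0.037],0,5]
    - [[0,-0.004,0.038],0,5]
    - [[0,-0.004,0.038],0,5]

```text
time: 14.5
position: [0.4665, -0.2484, 0.1815]
orientation: [[-0.096, 0.995, 0.0], [0.995, 0.096, 0.0], [0.0, 0.0, -1.0]]
force: [0.7, 0.6, -2.2]
finger_gap: 0.0098
grasp_force: 35.0
```

Run:
```python
from m import *
S=snap('scene','scene3.png');st=sense();print(np.round(st['orientation'],4).tolist(),st['position'],st['force'],st['torque'],st['time'])
print(brass(S,(180,245,195,245)))
cv2.imwrite('pics/c4.png',cv2.resize(S['pixels'][180:255,170:250],None,fx=8,fy=8,interpolation=2)[:,:,::-1])
```

```text
[[-0.096, 0.9954, 0.0002], [0.9954, 0.096, 0.0], [-0.0, 0.0002, -1.0]] [ 0.466579   -0.24845015  0.18157246] [-0.32956921  0.1510963  -1.59334724] [-0.03532666  0.11563037 -0.02407273] 14.55
[[[232.1, 214.1], [218.1, 216.9], [217.6, 220.1], [220.6, 228.1], [219.1, 229.6], [204.9, 233.4], [202.1, 230.6], [199.9, 221.6], [185.4, 224.6], [185.4, 229.6], [187.9, 234.1], [188.4, 238.4], [236.1, 226.6], [233.9, 223.4]], [[222.4, 204.9], [219.9, 204.6], [217.6, 202.6], [218.4, 204.9], [191.1, 211.4], [190.4, 212.4], [191.4, 218.6], [193.1, 220.1], [200.1, 218.4], [203.6, 225.1], [214.6, 222.6], [215.9, 221.4], [214.6, 214.9], [222.9, 212.9], [224.1, 211.4]]]
```

View pics/c4.png

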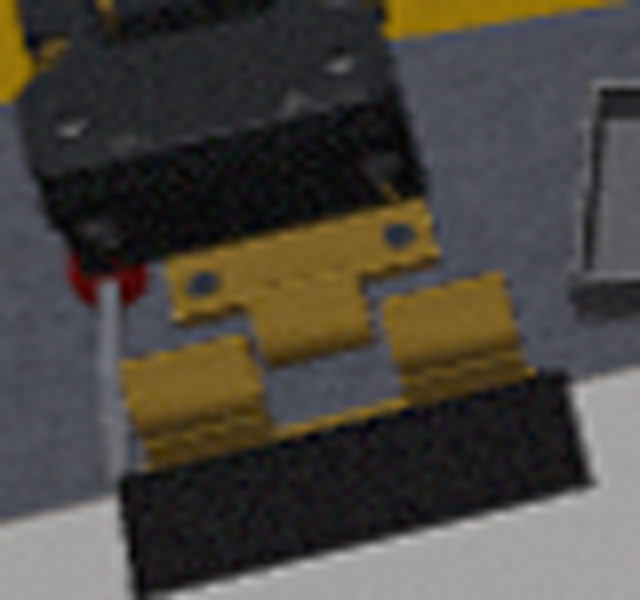

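The crop shows the knuckle entering the gap, with clear space on both sides: it spans crop columns 250–370, and the fixed inner edges are at about 250–270 and 385–405. Next I go down and forward.

In the tool's units: 11 mm is 0.011, 10.5 mm is 0.0105.

>>> move_arm:
  increments:
    - [[0,0,0.002],0,5]
    - [[0,0,0.004],0,5]
    - [[0,0,0.006],0,5]
    - [[0,0,0.008],0,5]
    - [[0,0,0.0095],0,5]
    - [[0,0,0.0105],0,5]
    - [[0,0.001,0.011],0,5]
    - [[0,0.002,0.011],0,5]
    - [[0,0.003,0.011],0,5]
    - [[0,0.004,0.011],0,5]
    - [[0,0.004,0.011],0,5]
    - [[0,0.004,0.011],0,5]

```text
time: 15.75
position: [0.4705, -0.248, 0.1705]
orientation: [[-0.096, 0.995, -0.0], [0.995, 0.096, 0.0], [0.0, -0.0, -1.0]]
force: [0.0, 0.5, -2.0]
finger_gap: 0.0092
grasp_force: 35.0
```

Run:
```python
from m import *
S=snap('scene','scene4.png');T=snap('top','top4.png');st=sense();print(np.round(st['orientation'],4).tolist(),st['position'],st['force'],st['torque'],st['time'])
f=lambda i:cv2.resize(i,None,fx=5,fy=5,interpolation=2)[:,:,::-1]
cv2.imwrite('pics/c5.png',np.hstack([f(S['pixels'][180:255,170:250]),f(T['pixels'][235:310,395:475])]))
for b in brass(S,(180,245,195,245)):print('S',b)
for b in brass(T,(400,440,255,310)):print('T',b)
p=np.array(st['position']);yaw=np.radians(5.5);x=np.array([np.cos(yaw),np.sin(yaw),0])
B=p+.039*x+[0,0,-.0157]; print(B,model(S,B,yaw,(-.046,-.016,-.013,.013,.016,.046)))
```

```text
[[-0.096, 0.9954, -0.0], [0.9954, 0.096, 0.0001], [0.0001, 0.0, -1.0]] [ 0.47046281 -0.24801225  0.17050381] [ 0.16110348 -0.23284641 -2.37075769] [-0.08728059  0.0612367  -0.06481984] 15.85
S [[232.1, 214.1], [225.6, 215.1], [223.6, 210.1], [219.6, 209.6], [218.4, 211.4], [192.4, 217.6], [193.1, 222.4], [184.9, 225.1], [185.4, 229.9], [187.9, 234.1], [188.4, 238.1], [236.4, 226.4], [234.1, 224.1]]
T [[428.1, 274.4], [418.4, 276.1], [422.1, 301.6], [431.4, 300.9], [431.1, 295.6], [434.6, 294.4], [434.1, 291.1], [427.6, 291.1], [425.1, 289.4], [425.4, 284.9], [432.4, 284.6], [433.4, 283.6], [429.1, 282.6]]
T [[432.4, 265.1], [430.4, 264.1], [430.1, 261.1], [407.4, 263.9], [406.1, 266.1], [409.9, 266.9], [410.9, 272.9], [412.9, 273.4], [427.1, 271.4], [427.4, 266.9]]
[ 0.50928327 -0.24427426  0.15480381] {-0.046: ([184.2, 226.7], [187.0, 236.9]), -0.016: ([199.9, 222.8], [202.7, 232.9]), -0.013: ([201.5, 222.5], [204.3, 232.5]), 0.013: ([215.0, 219.1], [217.7, 229.2]), 0.016: ([216.5, 218.7], [219.2, 228.8]), 0.046: ([231.9, 214.9], [234.5, 224.9])}
```

View pics/c5.png

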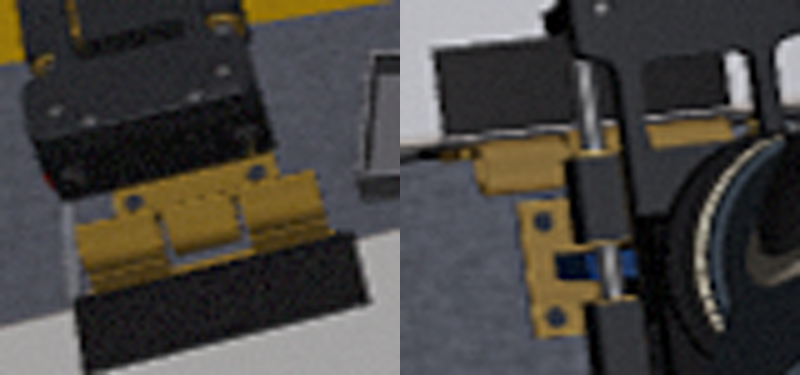

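The knuckle now sits in the gap, level with the fixed tubes. In the scene crop the loose tube spans columns 165–243, between tubes at 78–165 and 245–325. I check height and depth by comparing shading profiles across the three tubes.

Run:
```python
from m import *
S=load('scene4.png');yaw=np.radians(5.5);y=np.array([-np.sin(yaw),np.cos(yaw),0]);J=np.array([.509,-.2443,.155])
I=S['pixels'].sum(2).astype(np.float32)/3; H=cv2.cvtColor(S['pixels'],cv2.COLOR_RGB2HSV)
c=-S['R'].T@S['t'];n=np.cross(J-c,y);n/=np.linalg.norm(n); n*=np.sign(-n[0])
ts=np.arange(-16,17,1)
print('t   ',*['%4d'%t for t in ts])
for nm,lo,hi in(('-y',-.040,-.022),('mid',-.009,.009),('+y',.022,.040)):
    P=np.array([[proj(S,J+e*y+t*1e-3*n) for t in ts] for e in np.linspace(lo,hi,10)]).astype(np.float32)
    v=cv2.remap(I,P[...,0],P[...,1],cv2.INTER_CUBIC).mean(0); print(nm.ljust(4),*['%4d'%a for a in v])
# axial profile through tube tops
es=np.arange(-.050,.051,.001)
P=np.array([[proj(S,J+e*y+t*1e-3*n) for e in es] for t in(-4,-2,0,2)]).astype(np.float32)
v=cv2.remap(I,P[...,0],P[...,1],cv2.INTER_CUBIC).mean(0); print([(int(round(e*1000)),int(a)) for e,a in zip(es,v) if abs(e)<.024])
```

```text
t     -16  -15  -14  -13  -12  -11  -10   -9   -8   -7   -6   -5   -4   -3   -2   -1    0    1    2    3    4    5    6    7    8    9   10   11   12   13   14   15   16
-y     18   22   35   45   50   50   48   51   59   57   49   45   51   59   69   77   81   83   84   86   87   86   85   84   83   82   83   86   84   79   75   75   76
mid    14   22   51   80   90   87   85   79   64   47   43   49   58   68   77   82   85   86   86   85   86   87   87   87   87   87   89   88   83   81   84   86   85
+y     18   27   41   49   50   47   48   55   60   53   44   46   54   62   72   78   82   83   85   87   88   87   85   84   83   83   85   88   85   76   71   70   71
[(-24, 73), (-23, 74), (-22, 74), (-21, 74), (-20, 74), (-19, 75), (-18, 76), (-17, 74), (-16, 71), (-15, 70), (-14, 70), (-13, 73), (-12, 74), (-11, 72), (-10, 71), (-9, 73), (-8, 76), (-7, 77), (-6, 75), (-5, 73), (-4, 73), (-3, 75), (-2, 76), (-1, 76), (0, 76), (1, 77), (2, 78), (3, 78), (4, 78), (5, 78), (6, 78), (7, 78), (8, 79), (9, 79), (10, 80), (11, 80), (12, 78), (13, 75), (14, 70), (15, 67), (16, 72), (17, 77), (18, 73), (19, 69), (20, 68), (21, 69), (22, 69), (23, 70)]
```

Run:
```python
from m import *
A=load('top1.png');T=snap('top','top5.png')
d=np.abs(A['pixels'].astype(int)-T['pixels']).max(2)>40
print('drawer diff',d[130:320,140:285].sum(),'ROI handle',d[300:312,178:250].sum(),'tray diff',d[318:366,328:372].sum())
st=sense();print(st['position'],st['force'],np.abs(st['joint_vel']).max(),st['grasp_force'],st['time'])
H=cv2.cvtColor(T['pixels'],cv2.COLOR_RGB2HSV)
mh=(H[...,1]<60).astype(np.uint8); mh[:302]=0;mh[312:]=0;mh[:,:178]=0;mh[:,248:]=0
r=cv2.minAreaRect(max(cv2.findContours(mh,0,2)[0],key=cv2.contourArea));hx=onz(T,r[0],.062);print(hx)
if abs(hx[0]-.4409)<.002 and np.linalg.norm(st['force'])<8: print(close_job())
```

```text
drawer diff 1246 ROI handle 129 tray diff 0
[ 0.47048342 -0.24803104  0.17052101] [ 0.89864141  0.92649072 -2.76335408] 0.11611476460444915 34.99984385445714 15.9
[0.44087979 0.17701577 0.062     ]
the job is handed in; nothing more can be done
None
```

I pulled the drawer to its stop and left it open, and the single-knuckle leaf is held between the fixed knuckles, lined up to about 1 mm by the images. I handed the job in at 15.9 s with only about 3 N on the wrist, and no result came back. The spare leaf and tray were not touched, and I did not re-check the bottle and screwdriver, though the arm never went near enough to touch them.

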